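# Zero the router fence on the bit and back it off five clicks

### The arm

A 6-joint arm with a two-finger parallel gripper is mounted at the origin on the work surface. World frame = base frame: x ahead of the robot, y to its left, z up, the work surface at z = 0. Lengths are in m, angles in rad, forces in N, time in s.
With the tool pointing down it reaches from about 0.225 to 0.875 m from the base axis. Payload 3.4 kg.
Tool frame: the origin (TCP) lies between the finger pads; the fingertips stand 8 mm ahead of it and the grasp point (between the pads) lies 11 mm behind it; z points along the fingers, y is the line along which they close (so a half turn about z gives the same grasp; the last joint's range is limited). The gripper opens to 85 mm and grips with 20 to 120 N. Pads are 22 mm wide; open, the fingers measure 114 mm over their backs; the gripper's body (76 mm by 85 mm) begins 54 mm behind the grasp point. The pads swing forward as they close: fully open they stand 13 mm farther back than shut.
Start: joints at [-1.284, 0.276, 1.505, -0, 1.361, -0.121], TCP at [0.228, -0.528, 0.239] pointing down, gripper open.
Joint ranges: [-2.89, 2.89], [-0.75, 2.08], [0.22, 2.7], [-1.18, 4.32], [0.11, 2.71], [-2.7, 2.7]. Speed limits (rad/s): [2.57, 2.57, 3.14, 3.14, 3.14, 3.14].

### API

Orientations are given as a unit quaternion [w, x, y, z].
In Python, from rig import manip gives the robot as it stands.
- The arm moves only by the tool move_arm, never from a script. Its argument "deltas" is a list that holds one entry, the list of rows, each a list of 5 numbers: the shift along the tool's x, y, z normalised to -1 to 1, where 1 is 80 cm, then the turn about the tool's z normalised to -1 to 1, where 1 is 120 degrees, then the closure, from -1 (fully open) to 1 (shut). In form: [[[tx, ty, tz, twist, grip], ...]]. A call has 1 to 12 rows; each row is the pose to reach, as a shift and turn from the pose commanded when the call began, along the tool's axes at that moment; what a row does not reach only later rows make up. A row lasts 1/10 s, in which the tool goes at most 50 mm and 8.59 degrees, less where a joint would pass 70% of its speed; a pose out of reach is approached as far as the arm can. A call with a number of a shift or a turn outside -1 to 1 is refused whole. A call with a gripper value outside its range is refused whole. The fingers move at their own pace and stop on an object; "squeeze" is the grip in N (left out, the last holds). Time passes only in rows, so rows that repeat a pose let the fingers close. It gives the time, the measured TCP pose, the force, the opening and the grip force at its end, in the units of the state.
- manip.get_state(): the state, without advancing time (a new reading comes with each control period).
- manip.get_image(name): name is "scene" or "top" or "wrist"; returns the picture (400x640x3 uint8, red, green, blue); there is no depth.
- manip.camera_params(name): a dict with "fx", "fy", "cx", "cy" (pixels), "R" (3x3) and "t" (3): a world point X has camera coordinates R X + t; the wrist camera has in their place "tool_from_camera" (4x4, takes a point from camera to tool coordinates, whose origin is the TCP and whose axes are the flange's). Camera axes: x right, y down, z forward; pixel columns grow to the right and rows downward; lengths in m; the calibration is good to about 2 mm. A picture is of the moment at which its call begins: read the wrist's pose just before it. camera_params takes no time and is no camera call.
- manip.sign_off(): hands the job in; it is judged then, once.
The state is a dict: "clock": time; "qpos": joint angles; "qd": joint speeds; "effort": joint torques, N m; "position": TCP position; "ee_rot": TCP orientation; "contact_force": force on the tool from outside, world axes, zero at the start; "moment": the same for the moment, N m; "width": finger opening in m; "gripper_force": force on a finger pad.
Only numpy, scipy, OpenCV 4.12 (cv2) and the standard library are available. Lean on these libraries where they do the work, as an engineer would, in place of code of your own. Each camera call takes 0.05 s, during which the arm holds its last target. There are 200 camera calls.

### The job

Zero the router-table fence on the cutter, then set it for a 10 mm cut: push the blue carriage forward until the fence's plywood face just kisses the router bit (gently, its carbide edges chip), leave it there and swing the red-posted clamp lever fully shut so that the carriage is locked at that zero. Then turn the black click knob counter-clockwise (seen from above) exactly five clicks, so that the fence stands 10 mm back from the bit, and let go. Leave the wrench, the brass bar, the walnut offcut and the green clamp where they lie.

Things in the scene. Friction and masses are not known exactly. Their poses are not given: they have to be found in the camera images.
- push_fin (a point): centre of the blue fin at the rear of the blue carriage, to hold or push it by: 12 mm thick (x), 44 mm wide (y), 52 mm tall, its foot on the carriage's flat top 26 mm below. Axes of the carriage: x forwards to the bit, along the tracks it slides on; z up. Unlocked it slides at about 5 N and stays where left. The knob's axis is at x +75 mm; lever_pivot at x +85, y +68 mm.
- knob_grip (a point): on the vertical axis of the black click knob, 40 mm across, reaching 14 mm above this point and 18 mm below it, on a boss 12 mm tall. Clicks into a stop every 30 deg; let go between stops, it springs to the nearer. 0.08 to 0.12 N m carries it over a click. Starts in a stop, no end within 7 clicks. Counter-clockwise from above draws the fence back, 2 mm a click. Axes turn with the knob.
- lever_post (a point): on the axis of the red upright post at the free end of the steel clamp lever: round, 14 mm in diameter, reaching 12 mm above this point and 24 mm below it, down to the lever's flat bar (12 mm wide, 8 mm thick). The axes turn with the lever: x points from the post to the pivot.
- lever_pivot (a point): on the vertical axis of the clamp lever, at the height of lever_post's point, 65 mm from the post's axis. It moves with the carriage and has its axes (x forwards to the bit).
- lever (a joint): clamp lever angle, rad: 0 open (start: lever points sideways, to the carriage's +y), 1.571 shut against its end stop (points backwards, to the carriage's -x, the carriage locked); shuts counter-clockwise seen from above. It takes about 0.12 N m, up to 0.2 where the clamp bites (2 to 3 N at the post), and stays where left. Shut, the carriage holds against about 20 N along the tracks.
- fence: the fence, an upright plywood board 340 mm wide, 55 mm tall, with an aluminium back, joined to the carriage. Origin in its front face, half-way along, 7.5 mm above the lower edge; x points out of the face to the bit, z up. Origin 195 mm ahead (x) of push_fin at the start, 185 mm after five clicks back. Pressed with over 20 N it may slip a click.
- bit: the router bit, fixed: a red 19 mm straight cutter with steel edges, standing in the plate's round insert in front of the fence. Origin on its axis at the plate's surface, 9 mm below the fence's origin; the cutter reaches 6 to 32 mm above it, radius 9.5 mm: the face touches when it is 9.5 mm from this axis. A press of 10 N or more chips the carbide.
- wrench: a steel collet wrench, 150 mm long, lying on the router plate; origin under its middle. Not to be disturbed.
- setup_bar: a brass setup bar, 12 x 75 x 25 mm, at the rear left of the router plate; origin under its middle. Not to be disturbed.
- offcut: a dark walnut offcut, 55 x 130 x 19 mm, on the bench to the left of the router plate; origin under its middle. Not to be disturbed.
- clamp: a bar clamp with a green grip, 300 mm long and about 35 mm tall, lying on the bench to the right of the router plate; origin under the middle of its bar. Not to be disturbed.

How it is judged:
On the way, in this order (a step that is already met when the one before it is completed fails the run):
1. the fence's face is pressed on the bit (over 1 N for 0.1 s) (contact force between fence and bit above 1 N), for 0.1 s.
2. the lever is shut (over 1.45 rad) with the fence still at the bit (face within 0.8 mm of touching) and the knob not yet turned (value of joint lever above 1.45 rad and x of bit in the frame of fence below 0.0103 m and x of fence in the frame of push_fin above 0.1942 m), for 0.2 s.
At the end, for the whole second after the job is handed in: the fence's face stands 10 mm (within 0.9 mm) back from the bit and has been drawn back five clicks, 10 mm within 0.8 mm, towards the carriage; the clamp lever is shut (over 1.45 rad); the fence is at rest, everything let go (x of bit in the frame of fence between 0.0186 and 0.0204 m and x of fence in the frame of push_fin between 0.1842 and 0.1858 m and value of joint lever above 1.45 rad and linear speed of fence below 0.002 m/s); the robot touches nothing.
It fails at once if the fence is pressed on the bit with more than 10 N (contact force between fence and bit above 10 N).
It fails at once if a bystander is moved by more than 15 mm (distance of any of wrench, setup_bar, offcut, clamp from where it was at the start of the episode above 0.015 m).
It also fails if it takes over 72 s, if anything falls off the work surface, if the arm or the gripper's body presses on something with over 40 N, if the wrist force passes 120 N, or if a joint passes its speed limit or range.

## Working session

There is one attempt and no reset: what is moved stays moved. The work goes in short steps, Python scripts to look and compute and a tool call to move; the robot and the scene stay as the last step left them, time stands still between calls to the robot, and variables do not carry over. Pictures are saved under pics/ and viewed, at most 10 in all, crops included, and the job is handed in when it is done.

Besides the shell and the picture viewer there is one more tool, called as name([rows], argument=value, ...), one row to a line, values as JSON. move_arm: Moves the arm, as the interface text tells. Scaled input: -1 to 1 covers 80 cm each way for a shift and 120 degrees each way for a turn. Its arguments: {"type":"object","properties":{"deltas":{"type":"array","items":{"type":"array","items":{"type":"array","items":{"type":"number","minimum":-1,"maximum":1}}}},"squeeze":{"type":"number"}},"required":["deltas"]}

```bash
mkdir -p pics
python3 - <<'E'
from rig import manip
import cv2,json
import numpy as np
for n in ["scene","top"]:
    cv2.imwrite(f"pics/{n}0.png",manip.get_image(n)[:,:,::-1])
for n in ["scene","top","wrist"]:
    print(n,manip.camera_params(n))
print(manip.get_state())
E
```

```text
scene {'fx': 415.27796924788345, 'fy': 415.27796924788345, 'cx': 320.19476626350854, 'cy': 200.31756805207317, 'R': array([[-0.60655599,  0.794902  , -0.01485382],
       [ 0.55559147,  0.41043634, -0.72309068],
       [-0.56868968, -0.44684764, -0.69059339]]), 't': array([ 0.29955368, -0.25853759,  1.60841818])}
top {'fx': 411.47532865150475, 'fy': 411.47532865150475, 'cx': 319.4478844540105, 'cy': 199.10941801702944, 'R': array([[ 0.02045944, -0.99959361,  0.0198501 ],
       [-0.99337654, -0.02256953, -0.11266619],
       [ 0.11306841, -0.01741354, -0.9934346 ]]), 't': array([-0.01055127,  0.55412285,  1.28899364])}
wrist {'fx': 318.344420262338, 'fy': 318.344420262338, 'cx': 317.6724581761409, 'cy': 198.64462170698857, 'tool_from_camera': array([[-1.08884723e-03, -9.55329512e-01, -2.95540754e-01,
         7.59253684e-02],
       [ 9.99999281e-01, -1.18839843e-03,  1.57222453e-04,
         3.89000982e-05],
       [-5.01419418e-04, -2.95540370e-01,  9.55330120e-01,
        -1.35666497e-01],
       [ 0.00000000e+00,  0.00000000e+00,  0.00000000e+00,
         1.00000000e+00]])}
{'clock': 0.1, 'qpos': array([-1.28400474e+00,  2.76543987e-01,  1.50602258e+00,  3.58178784e-05,
        1.36068619e+00, -1.20955408e-01]), 'qd': array([ 0.00177867, -0.00194657, -0.00255987,  0.00075962,  0.00234609,
        0.00046278]), 'effort': array([-1.06360275e-05, -4.17704809e+01, -2.46406442e+01, -4.59460080e-04,
        5.73572106e-03, -5.45470016e-06]), 'position': array([ 0.22791142, -0.52740439,  0.23851282]), 'ee_rot': array([-8.28650194e-04,  9.79290104e-01,  2.02460372e-01, -5.12956405e-05]), 'contact_force': array([ 0.70361908, -0.40546808,  0.14374057]), 'moment': array([-0.0113027 ,  0.00860773, -0.0049296 ]), 'gripper_force': 0.0, 'width': 0.08564574224449671}
```

View pics/top0.png

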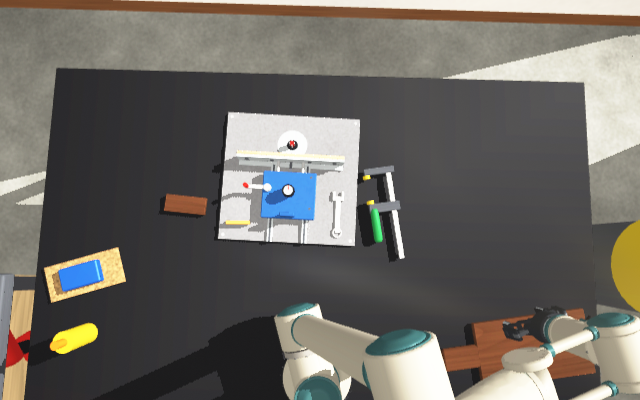

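View pics/scene0.png

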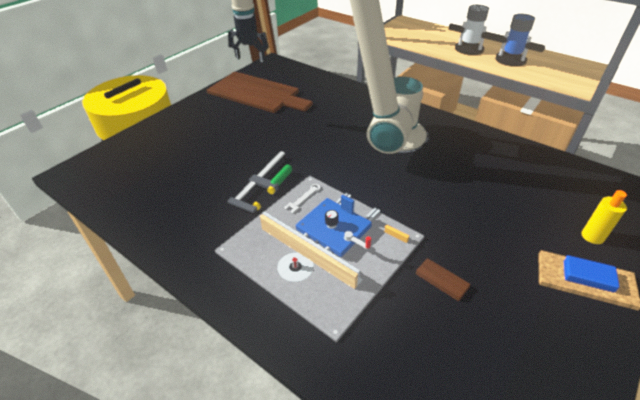

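The top view shows the plate at columns 220-360 and rows 112-245. The knob is near (288,190), the post near (246,185) and the bit near (292,145). I'll enlarge both views.

Run:
```python
import cv2
a=cv2.imread("pics/top0.png")[130:230,230:360]; cv2.imwrite("pics/t1.png",cv2.resize(a,None,fx=6,fy=6,interpolation=cv2.INTER_CUBIC)[:600,:800])
a=cv2.imread("pics/scene0.png")[185:285,260:390]; cv2.imwrite("pics/s1.png",cv2.resize(a,None,fx=6,fy=6,interpolation=cv2.INTER_CUBIC))
```

```text
(no output)
```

View pics/t1.png

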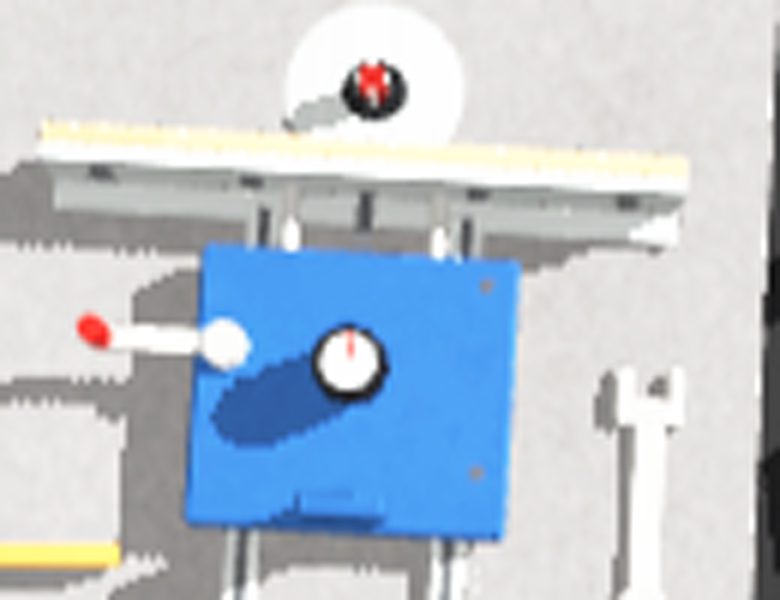

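View pics/s1.png

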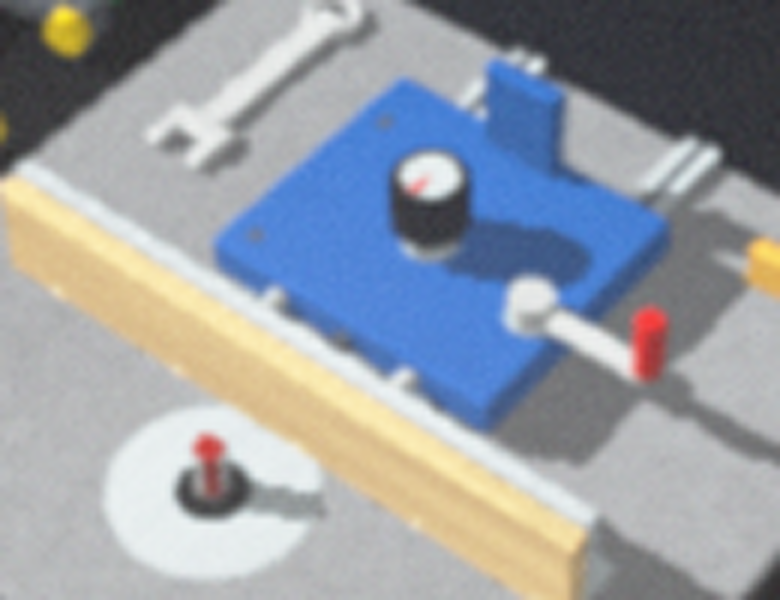

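Top crop: knob top (349,360), post top about (87,325), pivot (224,342), fence front top edge (40,125) to (688,158), fin about (340,498). Scene crop: knob (430,175), post top (651,316), pivot (533,292), fin top (526,80), fence corners (5,180) and (587,535). Next I triangulate these.

```bash
cat > h.py <<'E'
from rig import manip
import numpy as np, cv2
def P(n):
    c=manip.camera_params(n); return np.array([[c["fx"],0,c["cx"]],[0,c["fy"],c["cy"]],[0,0,1]])@np.c_[c["R"],c["t"]]
def tri(a,b):
    X=cv2.triangulatePoints(P("top"),P("scene"),np.array(a,float).reshape(2,1),np.array(b,float).reshape(2,1)).ravel();return X[:3]/X[3]
def onz(n,uv,z,P_=None):
    M=P(n) if P_ is None else P_; A=np.c_[M[:,:2],-np.array([uv[0],uv[1],1.])]
    s=np.linalg.solve(A,-(M[:,2]*z+M[:,3])); return np.r_[s[:2],z]
E
python3 - <<'E'
from h import *
np.set_printoptions(precision=4,suppress=True)
d=dict(knob=((349,360),(430,175)),post=((87,325),(651,316)),piv=((224,342),(533,292)),bit=((372,74),(208,443)),fin=((340,496),(526,80)),fL=((40,123),(587,537)),fR=((688,156),(5,180)),
 carFL=((205,243),(487,412)),carFR=((520,262),(218,240)),carBR=((504,538),(403,80)),carBL=((188,522),(668,230)))
for k,(a,b) in d.items():
    a=np.array(a)/6+[230,130]-.4; b=np.array(b)/6+[260,185]-.4
    X=tri(a,b); print(k,X)
E
```

```text
knob [0.5743 0.1012 0.0886]
post [0.5892 0.2344 0.0922]
piv [0.5858 0.1687 0.0614]
bit [0.7351 0.096  0.0459]
fin [0.5028 0.1045 0.0978]
fL [0.6961 0.2689 0.0742]
fR [ 0.6873 -0.0711  0.0736]
carFL [0.6421 0.183  0.0398]
carFR [0.6346 0.0157 0.0413]
carBR [0.4878 0.02   0.039 ]
carBL [0.4933 0.1867 0.0356]
```

Everything agrees with the given sizes: pivot to post is 66 mm, knob to pivot is (11,67) mm and fence width is 340 mm. Yaw is about -1.7°, the fin is near (0.498,0.1045) and the gap is about 34 mm. First move: go behind the fin with the fingers shut.

```bash
cat >> h.py <<'E'
from scipy.spatial.transform import Rotation as Ro
def rel(p,th):
    s=manip.get_state(); R=Ro.from_quat(s["ee_rot"],scalar_first=True).as_matrix()
    d=R.T@(np.array(p)-s["position"])/.8
    t0=np.degrees(np.arctan2(R[1,0],R[0,0])); return np.round(np.r_[d,-(th-t0)/120],4).tolist()
def st():
    s=manip.get_state(); R=Ro.from_quat(s["ee_rot"],scalar_first=True).as_matrix()
    print(s["clock"],s["position"].round(4),"th",np.degrees(np.arctan2(R[1,0],R[0,0])).round(2),"F",s["contact_force"].round(2),"w",round(s["width"],4),"q6",s["qpos"][5].round(2))
E
python3 -c "
from h import *
print(rel([.445,.106,.2],88.3))"
```

```text
[0.5631, -0.6192, 0.0493, -0.5412]
```

move_arm([
  [[0.563, -0.619, 0.049, -0.541, 1], [0.563, -0.619, 0.049, -0.541, 1], [0.563, -0.619, 0.049, -0.541, 1], [0.563, -0.619, 0.049, -0.541, 1], [0.563, -0.619, 0.049, -0.541, 1], [0.563, -0.619, 0.049, -0.541, 1], [0.563, -0.619, 0.049, -0.541, 1], [0.563, -0.619, 0.049, -0.541, 1], [0.563, -0.619, 0.049, -0.541, 1], [0.563, -0.619, 0.049, -0.541, 1], [0.563, -0.619, 0.049, -0.541, 1], [0.563, -0.619, 0.049, -0.541, 1]],
], squeeze=30)

```text
clock: 1.3
position: [0.4223, 0.0408, 0.2041]
ee_rot: [0.0, 0.718, 0.697, -0.0]
contact_force: [1.5, -1.7, -0.1]
width: 0.0002
gripper_force: 0.0
```

```bash
python3 -c "
from h import *
st();print(rel([.445,.106,.2],88.3),rel([.445,.106,.066],88.3))"
```

```text
1.3 [0.4223 0.0408 0.2041] th 88.3 F [ 1.5  -1.75 -0.08] w 0.0002 q6 -0.04
[0.0823, 0.026, 0.0051, 0.0] [0.0823, 0.0259, 0.1726, 0.0]
```

move_arm([
  [[0.08, 0.026, 0.005, 0, 1], [0.08, 0.026, 0.005, 0, 1], [0.08, 0.026, 0.05, 0, 1], [0.08, 0.026, 0.1, 0, 1], [0.08, 0.026, 0.12, 0, 1], [0.08, 0.026, 0.12, 0, 1], [0.08, 0.026, 0.12, 0, 1], [0.08, 0.026, 0.12, 0, 1]],
])

```text
clock: 2.1
position: [0.4462, 0.1021, 0.1094]
ee_rot: [0.001, 0.718, 0.696, 0.001]
contact_force: [-0.4, -1.1, 0.1]
width: -0.0005
gripper_force: 0.0
```

```bash
python3 -c "
from h import *
st();print(rel([.455,.106,.066],88.3))
cv2.imwrite('pics/w1.png',manip.get_image('wrist')[:,:,::-1])"
```

```text
2.1 [0.4462 0.1021 0.1094] th 88.27 F [-0.36 -1.15  0.14] w -0.0005 q6 0.1
[0.0052, 0.0107, 0.0543, -0.0002]
```

View pics/w1.png

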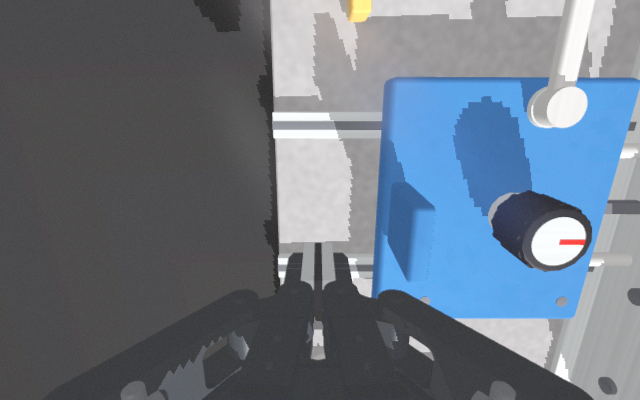

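The wrist view shows the tracks running parallel to the image rows, so the yaw is right. The knob top is at about (558,245), the pivot at (565,105), and the fin spans about (390-435, 182-280). I'll check these against my estimates by projection.

```bash
cat >> h.py <<'E'
def wP(s=None):
    s=s or manip.get_state(); c=manip.camera_params("wrist")
    W=np.eye(4);W[:3,:3]=Ro.from_quat(s["ee_rot"],scalar_first=True).as_matrix();W[:3,3]=s["position"]
    M=np.linalg.inv(W@c["tool_from_camera"])[:3]
    return np.array([[c["fx"],0,c["cx"]],[0,c["fy"],c["cy"]],[0,0,1]])@M
def proj(M,p): u=M@np.r_[p,1]; return (u[:2]/u[2]).round(1)
E
python3 -c "
from h import *
st(); M=wP()
print('tip',proj(M,[.4462,.102,.1014]),'knob',proj(M,[.572,.1022,.086]),'finR',proj(M,[.497,.0825,.096]),'finL',proj(M,[.4985,.1265,.096]),'piv',proj(M,[.5858,.1687,.0614]))
print(onz('w',(558,245),.086,M),onz('w',(565,105),.0614,M),onz('w',(435,208),.096,M),onz('w',(413,280),.096,M),onz('w',(387,80),.044,M),onz('w',(373,312),.044,M))
"
```

```text
2.15 [0.4462 0.102  0.1095] th 88.27 F [-0.31 -0.44  0.09] w 0.0001 q6 0.1
tip [317.1 258. ] knob [547.4 237.3] finR [413.1 283.1] finL [421.2 205. ] piv [563.4 108.8]
[0.57870213 0.09737542 0.086     ] [0.58629166 0.17072078 0.0614    ] [0.50543676 0.12472705 0.096     ] [0.4968516  0.08438272 0.096     ] [0.4905762  0.18771198 0.044     ] [0.48554224 0.02568096 0.044     ]
```

move_arm([
  [[0.004, 0.005, 0.03, 0, 1], [0.004, 0.011, 0.055, 0, 1], [0.004, 0.02, 0.055, 0, 1], [0.004, 0.025, 0.055, 0, 1], [0.004, 0.03, 0.055, 0, 1], [0.004, 0.035, 0.055, 0, 1], [0.004, 0.037, 0.055, 0, 1], [0.004, 0.037, 0.055, 0, 1]],
])

```text
clock: 2.95
position: [0.4753, 0.1044, 0.065]
ee_rot: [0.0, 0.718, 0.696, 0.001]
contact_force: [-0.4, 0.2, 4.9]
width: -0.0001
gripper_force: 2.2
```

```bash
python3 -c "
from h import *
st()"
```

```text
2.95 [0.4753 0.1044 0.065 ] th 88.28 F [-0.36  0.23  4.86] w -0.0001 q6 0.1
```

move_arm([
  [[0, 0.0025, -0.002, 0, 1], [0, 0.005, -0.004, 0, 1], [0, 0.0075, -0.004, 0, 1], [0, 0.01, -0.004, 0, 1], [0, 0.0125, -0.004, 0, 1], [0, 0.015, -0.004, 0, 1], [0, 0.0175, -0.004, 0, 1], [0, 0.02, -0.004, 0, 1], [0, 0.0215, -0.004, 0, 1], [0, 0.0225, -0.004, 0, 1], [0, 0.0225, -0.004, 0, 1]],
])

```text
clock: 4.05
position: [0.4911, 0.1038, 0.0673]
ee_rot: [-0.001, 0.718, 0.696, -0.001]
contact_force: [-4.2, -0.4, 4.8]
width: -0.0001
gripper_force: 3.4
```

```bash
python3 -c "
from h import *
st()
a=manip.get_image('top')[100:230,210:380,::-1]
cv2.imwrite('pics/t2.png',cv2.resize(a,None,fx=4.5,fy=4.5,interpolation=cv2.INTER_CUBIC))"
```

```text
4.05 [0.4911 0.1038 0.0673] th 88.29 F [-4.21 -0.45  4.8 ] w -0.0001 q6 0.1
```

View pics/t2.png

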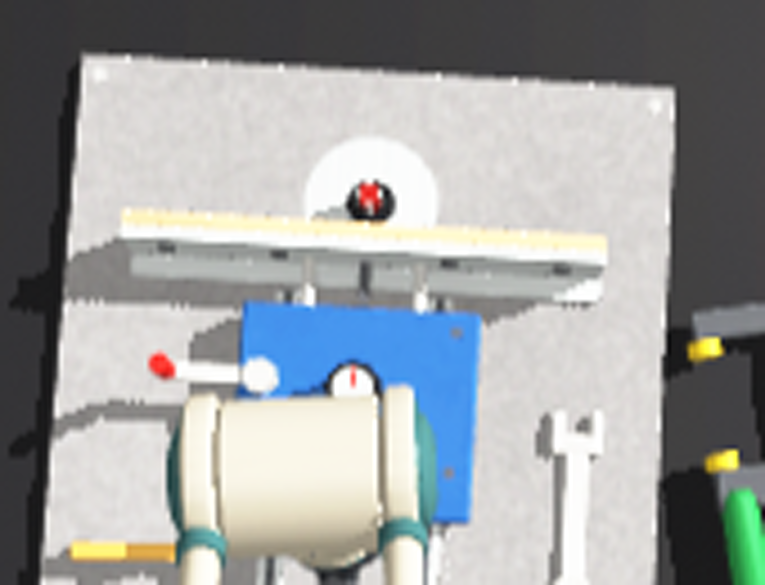

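The carriage is sliding under a 4.2 N push. The fence's front top edge runs from (122,210) to (607,236), and the bit is at (370,195).

```bash
python3 -c "
from h import *
f=lambda u,z,k,o:onz('top',np.array(u)/k+o-.4,z)
o=[210,100];a=f((122,210),.074,4.5,o);b=f((607,236),.074,4.5,o);print(a,b,(a+b)/2, f((369,195),.0475,4.5,o))
o=[230,130];a=f((40,123),.074,6,o);b=f((688,156),.074,6,o);print(a,b,(a+b)/2, f((372,74),.0475,6,o))
"
```

```text
[0.71032169 0.26517957 0.074     ] [ 0.70031797 -0.07365109  0.074     ] [0.70531983 0.09576424 0.074     ] [0.73208828 0.09494163 0.0475    ]
[0.69802477 0.26603886 0.074     ] [ 0.68889417 -0.07310622  0.074     ] [0.69345947 0.09646632 0.074     ] [0.73537445 0.09503393 0.0475    ]
```

move_arm([
  [[0, 0.002, 0, 0, 1], [0, 0.004, 0, 0, 1], [0, 0.006, 0, 0, 1], [0, 0.008, 0, 0, 1], [0, 0.01, 0, 0, 1], [0, 0.012, 0, 0, 1], [0, 0.014, 0, 0, 1], [0, 0.015, 0, 0, 1], [0, 0.015, 0, 0, 1]],
])

```text
clock: 5.0
position: [0.5031, 0.1034, 0.0673]
ee_rot: [-0.001, 0.718, 0.696, -0.001]
contact_force: [-4.8, -1.0, 4.5]
width: -0.0
gripper_force: 3.5
```

move_arm([
  [[0, 0.001, 0, 0, 1], [0, 0.001, 0, 0, 1], [0, 0.001, 0, 0, 1]],
])

```text
clock: 5.3
position: [0.5038, 0.1034, 0.0673]
ee_rot: [-0.001, 0.718, 0.696, -0.001]
contact_force: [-5.4, -0.1, 4.6]
width: -0.0003
gripper_force: 3.5
```

move_arm([
  [[0, 0.001, 0, 0, 1], [0, 0.001, 0, 0, 1], [0, 0.001, 0, 0, 1]],
])

```text
clock: 5.6
position: [0.5046, 0.1034, 0.0673]
ee_rot: [-0.001, 0.718, 0.696, -0.001]
contact_force: [-4.6, -0.2, 5.6]
width: -0.0004
gripper_force: 3.6
```

move_arm([
  [[0, 0.001, 0, 0, 1], [0, 0.002, 0, 0, 1], [0, 0.002, 0, 0, 1], [0, 0.002, 0, 0, 1]],
])

```text
clock: 6.0
position: [0.5062, 0.1033, 0.0673]
ee_rot: [-0.001, 0.718, 0.696, -0.001]
contact_force: [-4.7, -0.7, 4.6]
width: 0.0001
gripper_force: 3.6
```

move_arm([
  [[0, 0.001, 0, 0, 1], [0, 0.0015, 0, 0, 1], [0, 0.0015, 0, 0, 1], [0, 0.0015, 0, 0, 1]],
])

```text
clock: 6.4
position: [0.5074, 0.1033, 0.0673]
ee_rot: [-0.001, 0.718, 0.696, -0.001]
contact_force: [-4.1, 0.4, 5.0]
width: -0.0001
gripper_force: 3.6
```

```bash
python3 -c "
from h import *
st();print(manip.get_state()['effort'].round(2))"
```

```text
6.4 [0.5074 0.1033 0.0673] th 88.29 F [-4.07  0.42  4.96] w -0.0001 q6 0.1
[-4.000e-01 -3.738e+01 -1.973e+01 -4.000e-02 -1.470e+00 -1.000e-02]
```

move_arm([
  [[0, 0.001, 0, 0, 1], [0, 0.001, 0, 0, 1], [0, 0.001, 0, 0, 1]],
])

```text
clock: 6.7
position: [0.5082, 0.1033, 0.0673]
ee_rot: [-0.001, 0.718, 0.696, -0.001]
contact_force: [-5.1, -0.7, 5.0]
width: 0.0
gripper_force: 3.7
```

move_arm([
  [[0, 0.001, 0, 0, 1], [0, 0.001, 0, 0, 1], [0, 0.001, 0, 0, 1]],
])

```text
clock: 7.0
position: [0.5092, 0.1032, 0.0673]
ee_rot: [-0.001, 0.718, 0.696, -0.001]
contact_force: [-5.8, -0.8, 5.3]
width: 0.0005
gripper_force: 3.7
```

move_arm([
  [[0, 0.001, 0, 0, 1], [0, 0.001, 0, 0, 1], [0, 0.001, 0, 0, 1]],
])

```text
clock: 7.3
position: [0.5099, 0.1032, 0.0673]
ee_rot: [-0.001, 0.718, 0.696, -0.001]
contact_force: [-5.7, -0.3, 5.5]
width: -0.0001
gripper_force: 3.8
```

move_arm([
  [[0, 0.001, 0, 0, 1], [0, 0.001, 0, 0, 1], [0, 0.001, 0, 0, 1]],
])

```text
clock: 7.6
position: [0.5099, 0.1032, 0.0673]
ee_rot: [-0.002, 0.718, 0.696, -0.002]
contact_force: [-6.4, 0.5, 7.5]
width: -0.0003
gripper_force: 4.6
```

move_arm([
  [[0, 0.001, 0, 0, 1], [0, 0.001, 0, 0, 1], [0, 0.001, 0, 0, 1]],
])

```text
clock: 7.9
position: [0.5099, 0.1032, 0.0673]
ee_rot: [-0.002, 0.718, 0.696, -0.002]
contact_force: [-8.2, -1.0, 9.4]
width: -0.0001
gripper_force: 5.5
```

```bash
python3 -c "
from h import *
st()
a=manip.get_image('top')[125:175,235:365,::-1]
cv2.imwrite('pics/t3.png',cv2.resize(a,None,fx=6,fy=6,interpolation=cv2.INTER_CUBIC))"
```

```text
7.9 [0.5099 0.1032 0.0673] th 88.29 F [-8.2  -1.    9.38] w -0.0001 q6 0.1
```

View pics/t3.png

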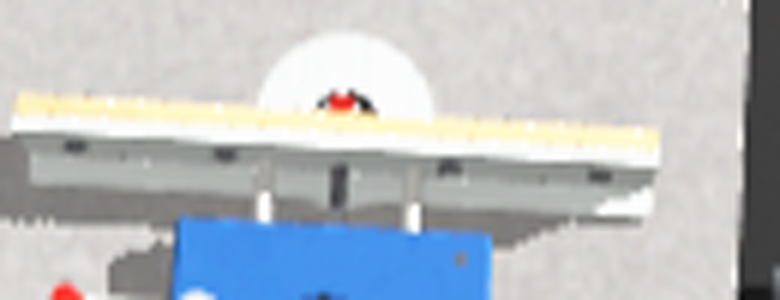

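The fence stopped at TCP x = 0.5099. The push rose from about 5 N to 8.2 N, so it presses on the bit with about 3 N, and the picture shows the face on the cutter. I'll back away and rise.

move_arm([
  [[0, -0.002, 0, 0, 1], [0, -0.005, 0, 0, 1], [0, -0.015, 0, 0, 1], [0, -0.03, 0, 0, 1], [0, -0.03, -0.03, 0, 1], [0, -0.03, -0.09, 0, 0], [0.06, 0.0, -0.15, 0, 0], [0.06, 0.0, -0.15, 0, 0], [0.06, 0.0, -0.15, 0, 0], [0.06, 0.0, -0.15, 0, 0]],
])

```text
clock: 8.95
position: [0.5132, 0.151, 0.1867]
ee_rot: [-0.0, 0.717, 0.697, -0.001]
contact_force: [-0.1, -0.4, -1.2]
width: 0.0427
gripper_force: 0.0
```

```bash
python3 -c "
from h import *
f=lambda u,z,k,o:onz('top',np.array(u)/k+o-.4,z)
o=[235,125];a=f((15,93),.074,6,o);b=f((660,127),.074,6,o);print(a,b,(a+b)/2)
st()
np.save('M.npy',wP())
cv2.imwrite('pics/w2.png',manip.get_image('wrist')[:,:,::-1])"
```

```text
[0.73013384 0.26481405 0.074     ] [ 0.72052176 -0.07372743  0.074     ] [0.7253278  0.09554331 0.074     ]
8.95 [0.5132 0.151  0.1867] th 88.33 F [-0.11 -0.38 -1.25] w 0.0427 q6 0.19
```

View pics/w2.png

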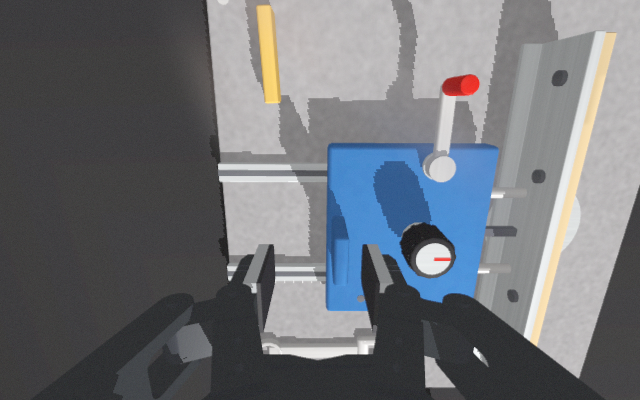

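Post top at (470,85), pivot cap at (441,165), knob top at (434,259). The fence edge stays on the bit.

```bash
python3 -c "
from h import *
M=np.load('M.npy')
for n,u,z,old in [('post',(470,85),.092,(.5892,.2344)),('piv',(441,165),.0614,(.5858,.1687)),('knob',(434,259),.0875,(.5743,.1012))]:
    print(n,onz('w',u,z,M).round(4),np.array(old)+[.0319,-.001])
print(rel([.617,.235,.12],88.3))
"
```

```text
post [0.6199 0.2331 0.092 ] [0.6211 0.2334]
piv [0.6166 0.1718 0.0614] [0.6177 0.1677]
knob [0.6075 0.099  0.0875] [0.6062 0.1002]
[0.1094, 0.1275, 0.082, 0.0]
```

```bash
python3 -c "
from h import *
print(rel([.6205,.233,.15],88.3),rel([.6205,.233,.072],88.3))
"
```

```text
[0.107, 0.1318, 0.0445, 0.0] [0.1071, 0.1321, 0.142, 0.0]
```

move_arm([
  [[0.107, 0.132, 0.02, 0, 0.3], [0.107, 0.132, 0.045, 0, 0.3], [0.107, 0.132, 0.045, 0, 0.3], [0.107, 0.132, 0.045, 0, 0.3], [0.107, 0.132, 0.045, 0, 0.3], [0.107, 0.132, 0.07, 0, 0.3], [0.107, 0.132, 0.1, 0, 0.3], [0.107, 0.132, 0.13, 0, 0.3], [0.107, 0.132, 0.142, 0, 0.3], [0.107, 0.132, 0.142, 0, 0.3], [0.107, 0.132, 0.142, 0, 0.3]],
])

```text
clock: 10.1
position: [0.6227, 0.2331, 0.0749]
ee_rot: [0.0, 0.718, 0.696, 0.0]
contact_force: [0.7, 0.5, 0.4]
width: 0.0298
gripper_force: 0.0
```

```bash
python3 -c "
from h import *
st()
piv=np.array([.6186,.168]); y=-1.7
def arc(angs,r=65e-3,lead=0,z=.072):
    for a in angs:
        d=np.radians(90+y+a); p=piv+r*np.array([np.cos(d),np.sin(d)])+lead*np.array([-np.sin(d),np.cos(d)])
        print(rel([*p,z],90+y+a))
arc([5,12,20,28,36,44],lead=.0); print(); arc([50,58,66,74,80,86,90])
cv2.imwrite('pics/w3.png',cv2.resize(manip.get_image('wrist')[:,:,::-1],None,fx=1.25,fy=1.25))"
```

```text
10.1 [0.6227 0.2331 0.0749] th 88.26 F [0.67 0.5  0.41] w 0.0298 q6 0.28
[-0.0006, -0.0098, 0.0036, -0.042]
[-0.0021, -0.0196, 0.0036, -0.1004]
[-0.0052, -0.0305, 0.0036, -0.167]
[-0.0098, -0.0409, 0.0036, -0.2337]
[-0.0158, -0.0505, 0.0036, -0.3004]
[-0.0231, -0.0591, 0.0036, -0.367]

[-0.0293, -0.0649, 0.0036, -0.417]
[-0.0385, -0.0716, 0.0036, -0.4837]
[-0.0485, -0.0769, 0.0036, -0.5504]
[-0.0592, -0.0808, 0.0035, -0.617]
[-0.0675, -0.0827, 0.0035, -0.667]
[-0.0759, -0.0837, 0.0035, -0.717]
[-0.0816, -0.0839, 0.0035, -0.7504]
```

View pics/w3.png

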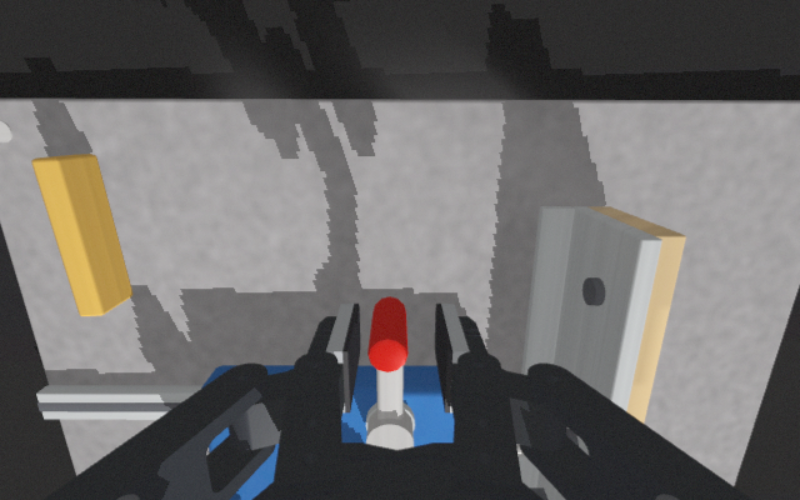

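The red post stands between the open pads, roughly centred, with its cap at (388,355) in the enlarged picture. I'll swing it along the arc.

move_arm([
  [[-0.0003, -0.005, 0.002, -0.021, 0.3], [-0.0006, -0.0098, 0.0036, -0.042, 0.3], [-0.0013, -0.0147, 0.0036, -0.071, 0.3], [-0.0021, -0.0196, 0.0036, -0.1, 0.3], [-0.0036, -0.025, 0.0036, -0.134, 0.3], [-0.0052, -0.0305, 0.0036, -0.167, 0.3], [-0.0075, -0.0357, 0.0036, -0.2, 0.3], [-0.0098, -0.0409, 0.0036, -0.234, 0.3], [-0.0128, -0.0457, 0.0036, -0.267, 0.3], [-0.0158, -0.0505, 0.0036, -0.3, 0.3], [-0.0195, -0.0548, 0.0036, -0.334, 0.3], [-0.0231, -0.0591, 0.0036, -0.367, 0.3]],
])

```text
clock: 11.35
position: [0.5763, 0.2178, 0.0728]
ee_rot: [0.002, 0.403, 0.915, 0.002]
contact_force: [0.7, 2.6, -1.0]
width: 0.03
gripper_force: 1.3
```

```bash
cat >> h.py <<'E'
piv=np.array([.6186,.168]); y=-1.7
def arc(angs,r=65e-3,lead=0,z=.072):
    for a in angs:
        d=np.radians(90+y+a); p=piv+r*np.array([np.cos(d),np.sin(d)])+lead*np.array([-np.sin(d),np.cos(d)])
        print(rel([*p,z],90+y+a))
E
python3 -c "
from h import *
st()
arc([48,52,56,60,64,68,72,76,80,84,88])"
```

```text
11.35 [0.5763 0.2178 0.0728] th 132.47 F [ 0.7   2.58 -0.98] w 0.03 q6 -0.49
[-0.0006, -0.0085, 0.001, -0.0319]
[-0.0012, -0.0141, 0.001, -0.0652]
[-0.0021, -0.0197, 0.0009, -0.0986]
[-0.0035, -0.0252, 0.0009, -0.1319]
[-0.0052, -0.0306, 0.0009, -0.1652]
[-0.0073, -0.0359, 0.0009, -0.1986]
[-0.0098, -0.041, 0.0008, -0.2319]
[-0.0126, -0.0459, 0.0008, -0.2652]
[-0.0158, -0.0506, 0.0008, -0.2986]
[-0.0193, -0.0551, 0.0008, -0.3319]
[-0.023, -0.0593, 0.0007, -0.3652]
```

move_arm([
  [[-0.0006, -0.0075, 0.001, -0.032, 0.3], [-0.0012, -0.0131, 0.001, -0.065, 0.3], [-0.0021, -0.0187, 0.001, -0.099, 0.3], [-0.0035, -0.0245, 0.001, -0.132, 0.3], [-0.0052, -0.0298, 0.001, -0.165, 0.3], [-0.0073, -0.0352, 0.001, -0.199, 0.3], [-0.0098, -0.0405, 0.001, -0.232, 0.3], [-0.0126, -0.0455, 0.001, -0.265, 0.3], [-0.0158, -0.0505, 0.001, -0.299, 0.3], [-0.0193, -0.055, 0.001, -0.332, 0.3], [-0.023, -0.0593, 0.001, -0.365, 0.3]],
])

```text
clock: 12.45
position: [0.5535, 0.172, 0.0723]
ee_rot: [0.002, 0.033, 0.999, 0.001]
contact_force: [0.9, 2.8, 1.2]
width: 0.0297
gripper_force: 1.3
```

```bash
python3 -c "
from h import *
st()
arc([90,90,90,90],lead=.004);arc([90],lead=.007)
arc([90],lead=.010)"
```

```text
12.45 [0.5535 0.172  0.0723] th 176.27 F [0.9  2.79 1.18] w 0.0297 q6 -1.33
[-0.0005, -0.0076, 0.0003, -0.0169]
[-0.0005, -0.0076, 0.0003, -0.0169]
[-0.0005, -0.0076, 0.0003, -0.0169]
[-0.0005, -0.0076, 0.0003, -0.0169]
[-0.0006, -0.0113, 0.0003, -0.0169]
[-0.0008, -0.0151, 0.0003, -0.0169]
```

move_arm([
  [[-0.0003, -0.004, 0, -0.017, 0.3], [-0.0005, -0.0076, 0, -0.017, 0.3], [-0.0006, -0.0113, 0, -0.017, 0.3], [-0.0006, -0.0113, 0, -0.017, 0.3]],
])

```text
clock: 12.85
position: [0.5527, 0.1626, 0.0711]
ee_rot: [0.001, 0.017, 1.0, 0.001]
contact_force: [-0.6, 4.0, 3.3]
width: 0.0299
gripper_force: 2.1
```

move_arm([
  [[0, -0.002, 0, 0, 0.3], [0, -0.004, 0, 0, 0.3], [0, -0.004, 0, 0, 0.3]],
])

```text
clock: 13.15
position: [0.5526, 0.1622, 0.071]
ee_rot: [0.001, 0.017, 1.0, 0.003]
contact_force: [-0.3, 12.3, 4.4]
width: 0.0299
gripper_force: 6.1
```

move_arm([
  [[0, -0.002, 0, 0, 0.3], [0, -0.003, 0, 0, 0.3], [0, -0.003, 0, 0, 0.3]],
])

```text
clock: 13.45
position: [0.5526, 0.1619, 0.071]
ee_rot: [0.001, 0.018, 1.0, 0.005]
contact_force: [-1.5, 18.8, 3.4]
width: 0.0303
gripper_force: 9.1
```

The lever is on its end stop: the force rose to 18.8 N with almost no motion. I'll back off to the middle of the cage, rise, and go above the knob with θ near 18°.

move_arm([
  [[0, 0.005, 0, 0, 0.3], [0, 0.012, 0, 0, 0.3], [0, 0.016, 0, 0, 0.3], [0, 0.016, -0.03, 0, 0.3], [0, 0.016, -0.08, 0, 0.3], [0, 0.016, -0.12, 0, -0.6], [0, 0.016, -0.15, 0, -0.6], [0, 0.016, -0.15, 0, -0.6]],
])

```text
clock: 14.25
position: [0.5546, 0.1688, 0.1938]
ee_rot: [0.004, 0.016, 1.0, 0.0]
contact_force: [0.9, -0.8, 1.2]
width: 0.0681
gripper_force: 0.0
```

```bash
python3 -c "
from h import *
st();print(rel([.607,.0995,.18],18),rel([.607,.0995,.18],100))"
```

```text
14.25 [0.5546 0.1688 0.1938] th 178.14 F [ 0.93 -0.78  1.16] w 0.0681 q6 -1.36
[-0.0682, -0.0845, 0.0177, 1.3345] [-0.0682, -0.0845, 0.0177, 0.6512]
```

move_arm([
  [[-0.068, -0.0845, 0.015, 0.8, -0.6], [-0.068, -0.0845, 0.015, 0.8, -0.6], [-0.068, -0.0845, 0.015, 0.8, -0.6], [-0.068, -0.0845, 0.015, 0.8, -0.6], [-0.068, -0.0845, 0.015, 0.8, -0.6], [-0.068, -0.0845, 0.015, 0.8, -0.6], [-0.068, -0.0845, 0.015, 0.8, -0.6], [-0.068, -0.0845, 0.015, 0.8, -0.6], [-0.068, -0.0845, 0.015, 0.8, -0.6], [-0.068, -0.0845, 0.015, 0.8, -0.6], [-0.068, -0.0845, 0.015, 0.8, -0.6], [-0.068, -0.0845, 0.015, 0.8, -0.6]],
])

```text
clock: 15.45
position: [0.6036, 0.0992, 0.1764]
ee_rot: [-0.001, 0.754, 0.657, -0.001]
contact_force: [0.6, -0.1, -0.5]
width: 0.0687
gripper_force: 0.0
```

```bash
python3 -c "
from h import *
st();print(rel([.607,.0995,.18],18))"
```

```text
15.45 [0.6036 0.0992 0.1764] th 82.09 F [ 0.63 -0.06 -0.55] w 0.0687 q6 0.19
[0.0009, 0.0042, -0.0045, 0.5341]
```

move_arm([
  [[0.001, 0.004, 0.004, 0.534, -0.6], [0.001, 0.004, 0.004, 0.534, -0.6], [0.001, 0.004, 0.004, 0.534, -0.6], [0.001, 0.004, 0.004, 0.534, -0.6], [0.001, 0.004, 0.004, 0.534, -0.6], [0.001, 0.004, 0.004, 0.534, -0.6], [0.001, 0.004, 0.004, 0.534, -0.6], [0.001, 0.004, 0.004, 0.534, -0.6], [0.001, 0.004, 0.004, 0.534, -0.6], [0.001, 0.004, 0.004, 0.534, -0.6]],
])

```text
clock: 16.45
position: [0.6074, 0.1, 0.1742]
ee_rot: [0.0, 0.987, 0.158, -0.001]
contact_force: [0.2, -0.4, -0.1]
width: 0.0682
gripper_force: 0.0
```

```bash
python3 -c "
from h import *
st(); np.save('M.npy',wP());print(proj(wP(),[.607,.0995,.0875]))
cv2.imwrite('pics/w4.png',manip.get_image('wrist')[:,:,::-1])"
```

```text
16.45 [0.6074 0.1    0.1742] th 18.24 F [ 0.19 -0.37 -0.12] w 0.0682 q6 1.3
[318.1 208.4]
```

View pics/w4.png

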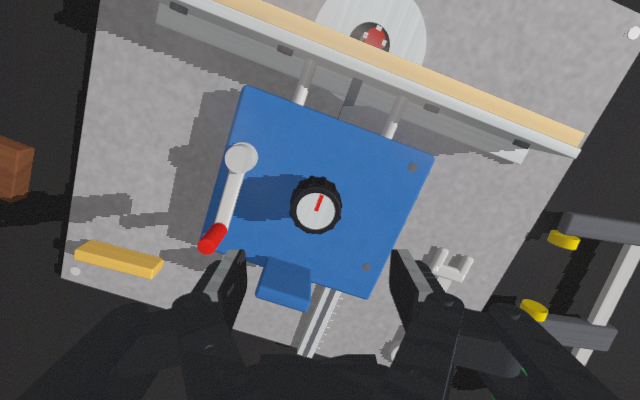

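The knob top is at (316.5,211) against (318,208) predicted, so it is centred to about 1 mm. The lever lies back along the carriage edge and the fence is still at the bit. I'll check the lever angle numerically and plan the descent.

```bash
python3 -c "
from h import *
M=np.load('M.npy')
a=onz('w',(206,245),.092,M);b=onz('w',(241,157),.0614,M);d=b-a;print(a,b,np.degrees(np.arctan2(d[1],d[0])),np.hypot(d[0],d[1]))
k=onz('w',(316.5,211),.0875,M);print(k)
print(rel([k[0],k[1],.067],18.2))"
```

```text
[0.55466384 0.17078744 0.092     ] [0.62010739 0.16743328 0.0614    ] -2.9339978533768387 0.06552944868399424
[0.6046801  0.09994915 0.0875    ]
[-0.0031, -0.0011, 0.1342, 0.0001]
```

The lever is 65.5 mm long and aligned to within about 1°, so it is shut. I'll descend and grip the knob.

move_arm([
  [[-0.0015, 0, 0.04, 0, -0.6], [-0.0015, 0, 0.08, 0, -0.6], [-0.0015, 0, 0.11, 0, -0.6], [-0.0015, 0, 0.125, 0, -0.4], [-0.0015, 0, 0.133, 0, -0.2], [-0.0015, 0, 0.133, 0, -0.1], [-0.0015, 0, 0.133, 0, 0.2], [-0.0015, 0, 0.133, 0, 0.3], [-0.0015, 0, 0.133, 0, 0.3], [-0.0015, 0, 0.133, 0, 0.3]],
], squeeze=40)

```text
clock: 17.5
position: [0.6065, 0.1014, 0.0696]
ee_rot: [-0.001, 0.988, 0.157, 0.001]
contact_force: [-1.3, 4.3, 0.1]
width: 0.0388
gripper_force: 41.4
```

```bash
python3 -c "
from h import *
st();print(manip.get_state()['moment'],manip.get_state()['gripper_force'])"
```

```text
17.5 [0.6065 0.1014 0.0696] th 18.07 F [-1.26  4.25  0.14] w 0.0388 q6 1.3
[ 0.76247434  0.21671723 -0.00366297] 41.43801391124725
```

move_arm([
  [[0, 0, 0, -0.052, 0.3], [0, 0, 0, -0.104, 0.3], [0, 0, 0, -0.156, 0.3], [0, 0, 0, -0.208, 0.3], [0, 0, 0, -0.26, 0.3], [0, 0, 0, -0.312, 0.3], [0, 0, 0, -0.364, 0.3], [0, 0, 0, -0.416, 0.3], [0, 0, 0, -0.468, 0.3], [0, 0, 0, -0.52, 0.3], [0, 0, 0, -0.572, 0.3], [0, 0, 0, -0.625, 0.3]],
])

```text
clock: 18.7
position: [0.6049, 0.1025, 0.0696]
ee_rot: [-0.002, 0.687, 0.727, 0.001]
contact_force: [-5.1, 7.7, 1.8]
width: 0.0391
gripper_force: 41.7
```

```bash
python3 -c "
from h import *
st();print(manip.get_state()['moment'],manip.get_state()['gripper_force'])"
```

```text
18.7 [0.6049 0.1025 0.0696] th 93.28 F [-5.1   7.71  1.76] w 0.0391 q6 -0.01
[ 1.21270156  0.67532447 -0.06489704] 41.67673408985138
```

The side force comes from a 1.6 mm eccentric grip, with the axis at about (0.605,0.101). I'll re-centre while finishing the turn.

move_arm([
  [[0.0006, -0.0005, 0, -0.052, 0.3], [0.0012, -0.001, 0, -0.104, 0.3], [0.0018, -0.0014, 0, -0.156, 0.3], [0.0022, -0.0018, 0, -0.208, 0.3], [0.0024, -0.0022, 0, -0.26, 0.3], [0.0025, -0.0026, 0, -0.312, 0.3], [0.0025, -0.003, 0, -0.364, 0.3], [0.0025, -0.0033, 0, -0.416, 0.3], [0.0024, -0.0036, 0, -0.468, 0.3], [0.0023, -0.0039, 0, -0.52, 0.3], [0.0022, -0.0042, 0, -0.572, 0.3], [0.0022, -0.0044, 0, -0.625, 0.3]],
])

```text
clock: 19.9
position: [0.6034, 0.1014, 0.0696]
ee_rot: [0.001, 0.101, 0.995, -0.0]
contact_force: [-0.7, 0.6, -1.2]
width: 0.0385
gripper_force: 41.4
```

move_arm([
  [[0, 0, 0, 0, 0.3], [0, 0, 0, 0, 0.3]],
])

```text
clock: 20.1
position: [0.6034, 0.1014, 0.0695]
ee_rot: [0.001, 0.105, 0.994, 0.0]
contact_force: [-1.1, 0.8, 2.0]
width: 0.0385
gripper_force: 41.5
```

```bash
python3 -c "
from h import *
st();print(manip.get_state()['moment'],manip.get_state()['gripper_force'])"
```

```text
20.1 [0.6034 0.1014 0.0695] th 167.97 F [-1.12  0.75  2.  ] w 0.0385 q6 -1.31
[ 0.14754283  0.194312   -0.00507656] 41.48071825504303
```

I turned it 149.9° and the side force is now about 1 N. Next I let go, rise and check.

move_arm([
  [[0, 0, 0, 0, -0.2], [0, 0, 0, 0, -0.5], [0, 0, 0, 0, -0.6], [0, 0, -0.03, 0, -0.6], [0, 0, -0.07, 0, -0.6], [0, 0, -0.12, 0, -0.6], [0, 0, -0.16, 0, -0.6], [0, 0, -0.16, 0, -0.6], [0, 0, -0.16, 0, -0.6]],
])

```text
clock: 21.0
position: [0.6032, 0.1013, 0.1972]
ee_rot: [0.001, 0.104, 0.995, 0.0]
contact_force: [0.2, 0.5, -0.5]
width: 0.0683
gripper_force: 0.0
```

```bash
python3 -c "
from h import *
st(); np.save('M.npy',wP())
w=manip.get_image('wrist')[:,:,::-1]; 
cv2.imwrite('pics/w5.png',cv2.resize(w,None,fx=1.25,fy=1.25,interpolation=cv2.INTER_CUBIC))"
```

```text
21.0 [0.6032 0.1013 0.1972] th 168.07 F [ 0.24  0.48 -0.5 ] w 0.0683 q6 -1.31
```

View pics/w5.png

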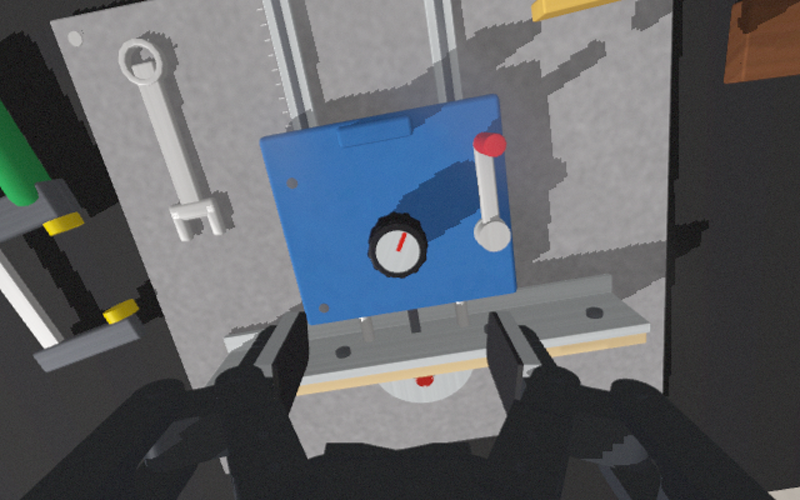

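The knob mark runs from (397,250) to (404,234), the lever is shut, and there is a gap between the fence and the bit. I have gone over the ten-picture limit by one, so I won't view any more; the rest I check numerically.

```bash
python3 -c "
from h import *
M=np.load('M.npy'); g=lambda u,z:onz('w',np.array(u)/1.25,z,M)
d=g((405,234),.0875)-g((397,250),.0875);print('mark',np.degrees(np.arctan2(d[1],d[0])))
a=g((296,396),.074);b=g((646,343),.074);print(a,b)
t=a+(b-a)*((.096-a[1])/(b[1]-a[1]));print('face at bit',t,'bit',g((425,380),.0495))
d=g((492,233),.0614)-g((490,143),.092);print('lever',np.degrees(np.arctan2(d[1],d[0])))
d=g((499,97),.043)-g((262,140),.043);print('car rear edge',np.degrees(np.arctan2(d[1],d[0]))-90)
"
```

```text
mark 142.52922260360037
[ 0.70911701 -0.00077417  0.074     ] [0.71820135 0.26449769 0.074     ]
face at bit [0.71243108 0.096      0.074     ] bit [0.73330476 0.09756617 0.0495    ]
lever -0.6280245018452129
car rear edge -2.2246254277029465
```

The mark has turned to about 145° (five clicks gives 148°), the face stands about 20 mm from the bit axis, and the lever is shut. Handing in.

```bash
python3 -c "
from rig import manip
print(manip.sign_off())"
```

```text
the job is handed in; nothing more can be done
None
```

I zeroed the fence on the bit, locked the carriage and set it back five clicks (about 10 mm by camera), then handed it in; no verdict came back, and I viewed 11 pictures, one over the limit of 10.

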